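# Open the source shutter for a count and hold it

### The job

Open the shielded source for a measurement. Unscrew the knurled lock nut on top of the housing anticlockwise until it stops, then pull the spring-return shutter bar out by its upright knob until the black line on the bar is level with the outer face of the guide plate, and keep it there: finish while still holding the knob, because the bar springs shut when let go. Leave the detector, calculator, box of absorber plates and caliper where they are.

Things in the scene. Friction and masses are not known exactly. Their poses are not given: they have to be found in the camera images.
- source_unit: Fixed source unit: blue bench plate 190 x 300 x 8 mm carrying a grey shielded housing 110 x 110 mm with a flat top 103 mm above the table. Origin on the table under the housing's centre, z up; plate from x -95 to 95, y -75 to 225 mm. The shutter bar comes out of the -x face and is pulled along -x; the beam port in the +y face looks at the detector.
- guide_edge (a point): The reference for the mark: the point on the outer face of the 6 mm steel guide plate around the bar, at the middle of the bar's top edge (65 mm above the table). That face is at x = -61 mm of the source unit. The guide plate reaches up to 78 mm, 56 mm wide.
- shutter_bar (a joint): How far the shutter bar (24 mm square steel, top 65 mm above the table) is pulled out along -x of the source unit, in m: 0 shut, 0.040 = black line level with the guide plate's outer face, end stop 0.054. A spring pulls it shut with 4.4 N at 0, 8.8 N at 0.040. With the lock nut tight a pin stops it after about 2 mm.
- bar_line (a point): Centre, on the bar's top face, of the black line (3 mm wide, around the bar). Hidden 40 mm inside the guide plate when shut. Axes parallel to the source unit.
- knob_mid (a point): Middle of the upright black knob by which the bar is pulled, on its axis, 87.5 mm above the table. The knob is a vertical round post 22 mm in diameter, 45 mm high (65 to 110 mm above the table), fixed on the bar's outer end. Its axis is 50 mm out from the guide plate's outer face when shut; the bar ends 15 mm beyond the axis. Axes parallel to the source unit.
- lock_nut (a joint): Angle of the captive lock nut, in rad: 0 = tight, grows when unscrewed (anticlockwise seen from above), stop at 3.0. It starts between 0 and 0.4. The lock pin is clear of the bar from about 2.1 on. The nut stays at its height and stays where it is left (0.06 Nm friction).
- nut_top (a point): Centre of the nut's top face, 129 mm above the table, over the housing's centre. The brass nut is 34 mm in diameter (knurled) and 20 mm high, from 109 to 129 mm above the table, standing on a 6 mm collar 42 mm in diameter. The threaded lock pin, 8 mm thick, stands 4 mm out of the nut when tight and rises to 9 mm when unscrewed.
- detector: Counter tube in a clamp on a loose grey foot 60 x 50 mm, standing on the bench plate in front of the beam port, about 150 mm from the housing's centre; 62 mm high, tube 22 mm thick along its y axis. Origin under the foot. Leave it.
- calculator: Black pocket calculator 80 x 165 x 20 mm lying on the table. Origin under its centre. Leave it.
- absorber_box: Clear open box 70 x 130 x 36 mm with six upright absorber plates, 46 mm high in all, on the table. Origin under its centre. Leave it.
- caliper: Steel caliper 190 mm long, 8 mm thick, lying on the table. Origin under the middle of its beam, which lies along y. Leave it.

How it is judged:
On the way, in this order (a step that is already met when the one before it is completed fails the run):
1. the lock nut is unscrewed while the shutter is still shut (value of joint lock_nut above 2.3 rad and value of joint shutter_bar below 0.006 m), for 0.2 s.
2. the shutter bar is pulled to its line (value of joint shutter_bar between 0.036 and 0.044 m and contact force between the fingers and shutter_bar above 3 N), for 0.3 s.
At the end, for the whole second after the job is handed in: The program ends with the fingers holding the knob (more than 3 N) and the bar at rest with its line within 4 mm of the guide plate's outer face (joint 0.036 to 0.044); the lock nut is still unscrewed (over 2.3 rad); the detector has moved less than 10 mm and the other things less than 20 mm (all of step 2 and velocity of joint shutter_bar between -0.01 and 0.01 m/s and value of joint lock_nut above 2.3 rad and distance of detector from where it was at the start of the episode below 0.01 m and distance of each of calculator, absorber_box, caliper from where it was at the start of the episode below 0.02 m); the arm keeps its last pose, push and grip.
It fails at once if the detector is knocked out of line (distance of detector from where it was at the start of the episode above 0.01 m).
It fails at once if the calculator, absorber box or caliper is shifted (distance of any of calculator, absorber_box, caliper from where it was at the start of the episode above 0.02 m).
It also fails if it takes over 54 s, if anything falls off the work surface, if the arm or the gripper's body presses on something with over 40 N, if the wrist force passes 120 N, or if a joint passes its speed limit or range.

### The arm

A 6-joint arm with a two-finger parallel gripper is mounted at the origin on the work surface. World frame = base frame: x ahead of the robot, y to its left, z up, the work surface at z = 0. Lengths are in m, angles in rad, forces in N, time in s.
With the tool pointing down it reaches from about 0.35 to 0.85 m from the base axis. Payload 8.1 kg.
Tool frame: the origin (TCP) lies on the centre line of the jaws, within the pads' length; the fingertips stand 17 mm ahead of it and the grasp point (between the pads) lies 2 mm behind it; z points along the fingers, y is the line along which they close (so a half turn about z gives the same grasp; the last joint's range is limited). The gripper opens to 93 mm and grips with 3 to 60 N. Pads are 15 mm wide; open, the fingers measure 128 mm over their backs; the gripper's body (75 mm by 188 mm) begins 65 mm behind the grasp point.
Start: joints at [1.015, 0.13, 1.488, -0, 1.523, -0.085], TCP at [0.272, 0.535, 0.21] pointing down, gripper open.
Joint ranges: [-2.96, 2.96], [-0.89, 2.26], [0.02, 2.5], [-1.34, 4.48], [0, 2.73], [-2.66, 2.66]. Speed limits (rad/s): [2.39, 2.39, 2.79, 3.14, 3.14, 3.14].

### API

Orientations are given as a rotation vector (axis times angle).
In Python, from plant import telemetry, viewer, order gives the robot as it stands.
- The arm moves only by the tool send_rows, never from a script. Its argument "plan" is a list that holds one entry, the list of rows, each a list of 5 numbers: the closure, from -1 (fully open) to 1 (shut), then the shift along the world's x, y, z normalised to -1 to 1, where 1 is 0.2 m, then the turn about the world's z normalised to -1 to 1, where 1 is 60 degrees. A call has 1 to 20 rows; each row is the pose to reach, as a shift and turn from the pose commanded when the call began; what a row does not reach only later rows make up. A row lasts 1/12 s, in which the tool goes at most 41.7 mm and 7.16 degrees, less where a joint would pass 70% of its speed; a pose out of reach is approached as far as the arm can. A call with a number of a shift or a turn outside -1 to 1 is refused whole. A call with a gripper value outside its range is refused whole. The fingers move at their own pace and stop on an object; "force" is the grip in N (left out, the last holds). Time passes only in rows, so rows that repeat a pose let the fingers close. It gives the time, the measured TCP pose, the force, the opening and the grip force at its end, in the units of the state.
- telemetry.read_state(): the state, without advancing time (a new reading comes with each control period).
- viewer.read_camera(name): name is "scene" or "top" or "wrist"; returns (picture, depth): 480x640x3 uint8, blue, green, red; 480x640 float32, m along the optical axis (not along the pixel's ray), 0 where there is no reading.
- viewer.calibration(name): a dict with "camera_matrix" (3x3 intrinsics, pixels), "dist_coeffs" ([k1, k2, p1, p2, k3] as OpenCV has them; the pictures are not rectified), "extrinsics" (4x4, takes a point from camera to world coordinates); the wrist camera has in their place "hand_eye" (4x4, takes a point from camera to tool coordinates, whose origin is the TCP and whose axes are the flange's). Camera axes: x right, y up, looking along -z (the intrinsics and any distortion apply to the point x, -y, -z); pixel columns grow to the right and rows downward; lengths in m; the calibration is good to about 2 mm. A picture is of the moment at which its call begins: read the wrist's pose just before it. calibration takes no time and is no camera call.
- order.close_job(): hands the job in; it is judged then, once.
The state is a dict: "t": time; "q": joint angles; "dq": joint speeds; "joint_torque": joint torques, N m; "tool_pos": TCP position; "orientation": TCP orientation; "force": force on the tool from outside, world axes, zero at the start; "wrist_torque": the same for the moment, N m; "opening": finger opening in m; "gripper_force": force on a finger pad.
Only numpy, scipy, OpenCV 4.12 (cv2) and the standard library are available. Lean on these libraries where they do the work, as an engineer would, in place of code of your own. Each camera call takes 0.05 s, during which the arm holds its last target. There are 200 camera calls.

## Working session

There is one attempt and no reset: what is moved stays moved. The work goes in short steps, Python scripts to look and compute and a tool call to move; the robot and the scene stay as the last step left them, time stands still between calls to the robot, and variables do not carry over. Pictures are saved under pics/ and viewed, at most 10 in all, crops included, and the job is handed in when it is done.

Besides the shell and the picture viewer there is one more tool, called after "Emit:" by a JSON object that holds its "name" and its "arguments", one argument or row to a line. send_rows: Moves the arm, as the interface text tells. Scaled input: -1 to 1 covers 0.2 m each way for a shift and 60 degrees each way for a turn. Its arguments: {"type":"object","properties":{"plan":{"type":"array"},"force":{"type":"number"}},"required":["plan"]}

```bash
mkdir -p pics; python3 - <<'E'
from plant import telemetry, viewer
import cv2,numpy as np
print(telemetry.read_state())
for n in("scene","top"):
    p,d=viewer.read_camera(n); cv2.imwrite(f"pics/{n}0.png",p); np.savez(f"{n}0.npz",p=p,d=d)
    c=viewer.calibration(n); print(n,c)
print(viewer.calibration("wrist"))
E
```

```text
{'t': 0.0, 'q': array([ 1.01462194e+00,  1.31114483e-01,  1.48926225e+00, -1.75803557e-05,
        1.52301804e+00, -8.53811658e-02]), 'dq': array([-2.58799441e-04, -9.10062491e-05,  5.11973846e-04,  1.16093239e-03,
       -2.48475631e-03, -5.15061325e-04]), 'joint_torque': array([ 7.04708646e-05, -5.59838533e+01, -4.91763854e+01,  7.70819373e-02,
        3.52879346e-02, -3.30623686e-05]), 'tool_pos': array([0.27182311, 0.53424037, 0.20882471]), 'orientation': array([-7.32579278e-01, -3.05441640e+00,  2.69459044e-03]), 'force': array([-1.14026486,  0.44301136,  0.17337145]), 'wrist_torque': array([ 0.03666446, -0.01864667, -0.01561404]), 'gripper_force': 0.0, 'opening': 0.09320096210323504}
scene {'camera_matrix': array([[560.31187479,   0.        , 313.23831212],
       [  0.        , 560.31187479, 238.97995943],
       [  0.        ,   0.        ,   1.        ]]), 'dist_coeffs': array([0.00081321, 0.        , 0.        , 0.        , 0.        ]), 'extrinsics': array([[ 0.51284913, -0.66512184,  0.54276949,  1.19287746],
       [ 0.85843259,  0.40387467, -0.31619415, -0.32955896],
  
[... 563 characters left out ...]
119473,  0.89623269],
       [ 0.        ,  0.        ,  0.        ,  1.        ]])}
{'camera_matrix': array([[333.67975035,   0.        , 319.82318037],
       [  0.        , 333.67975035, 239.09659428],
       [  0.        ,   0.        ,   1.        ]]), 'dist_coeffs': array([-0.04778915,  0.        ,  0.        ,  0.        ,  0.        ]), 'hand_eye': array([[ 1.69052687e-04,  9.64038039e-01,  2.65764238e-01,
         7.32059198e-02],
       [ 9.99999696e-01, -3.65439460e-04,  6.89501741e-04,
        -1.75065171e-04],
       [ 7.61826646e-04,  2.65764041e-01, -9.64037807e-01,
        -1.76305999e-01],
       [ 0.00000000e+00,  0.00000000e+00,  0.00000000e+00,
         1.00000000e+00]])}
```

View pics/top0.png

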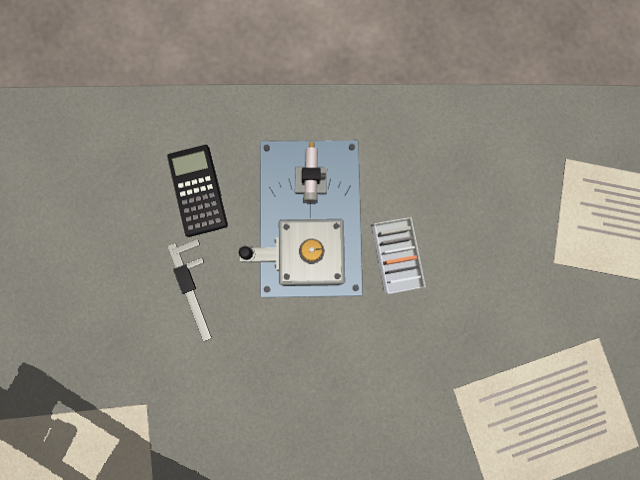

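View pics/scene0.png

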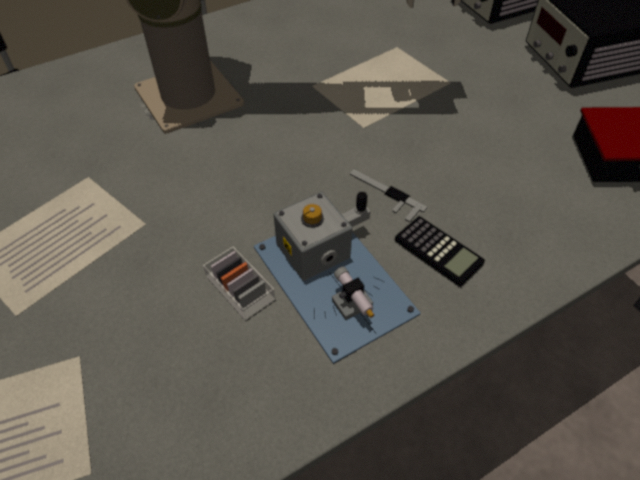

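Top view: nut at about (312,250), knob at (246,253), detector at (311,180), with caliper left (200,265–205,335), calculator (197,190) and absorber box (398,255). Scene view: nut at (313,213), knob at (362,200). The unit's +y points along world +x, and the bar pulls towards world +y.

```bash
cat > h.py <<'E'
import numpy as np,cv2
from plant import viewer
def ray(n,px,T=None):
    c=viewer.calibration(n); u=cv2.undistortPoints(np.array([[px]],float),c["camera_matrix"],c["dist_coeffs"])[0,0]
    E=c["extrinsics"] if T is None else T
    return E[:3,3],E[:3,:3]@np.array([u[0],-u[1],-1])   # scale by depth
def pt(n,px,d,T=None):
    o,r=ray(n,px,T); return o+r*d
def tri(rays):
    A=0;b=0
    for o,r in rays:
        r=r/np.linalg.norm(r);P=np.eye(3)-np.outer(r,r);A=A+P;b=b+P@o
    x=np.linalg.solve(A,b); return x,[np.linalg.norm(np.cross(x-o,r/np.linalg.norm(r))) for o,r in rays]
def cloud(n,d,T=None,step=1):
    c=viewer.calibration(n);E=c["extrinsics"] if T is None else T
    v,u=np.mgrid[0:480:step,0:640:step];g=np.stack([u.ravel(),v.ravel()],1).astype(float)
    k=cv2.undistortPoints(g[:,None],c["camera_matrix"],c["dist_coeffs"])[:,0]
    D=d[::step,::step].ravel();X=np.c_[k[:,0]*D,-k[:,1]*D,-D]@E[:3,:3].T+E[:3,3]
    X[D<=0]=np.nan
    return X.reshape(v.shape+(3,))
E
python3 - <<'E'
from h import *
np.set_printoptions(precision=4,suppress=True)
for n,(kx,ky),(nx,ny) in(("top",(246,253),(312,250)),("scene",(362,200),(313,213))):
    z=np.load(n+"0.npz");p,d=z["p"],z["d"];X=cloud(n,d);hsv=cv2.cvtColor(p,cv2.COLOR_BGR2HSV)
    V,U=np.mgrid[0:480,0:640]
    near=np.hypot(U-nx,V-ny)<20; m=near&(hsv[...,1]>110)&(hsv[...,0]>8)&(hsv[...,0]<35)
    top=m&(X[...,2]>.122)
    print(n,"nut px",U[m].mean(),V[m].mean(),m.sum(),"z pct",np.nanpercentile(X[m][:,2],[5,50,95]),"top xy",np.nanmean(X[top],0),np.nanmin(X[top],0),np.nanmax(X[top],0),top.sum())
    k=(np.hypot(U-kx,V-ny if 0 else V-ky)<22)&(p.max(2)<70)&(X[...,2]>.07)
    kt=k&(X[...,2]>.104)
    print(" knob px",U[kt].mean(),V[kt].mean(),"z max",np.nanmax(X[k][:,2]),"top",np.nanmean(X[kt],0),np.nanmin(X[kt],0),np.nanmax(X[kt],0),kt.sum(),k.sum())
    if n=="top":
        # housing top plane, min area rect
        h=((X[...,2]>.095)&(X[...,2]<.108)&(np.hypot(U-312,V-250)<60)&(U>275))
        r=cv2.minAreaRect(X[h][:,:2].astype(np.float32)); print("housing",r,np.median(X[h][:,2]))
        b=(hsv[...,0]>95)&(hsv[...,0]<120)&(hsv[...,1]>60)&(np.abs(X[...,2]-.008)<.008)&(np.hypot(U-312,V-218)<120)
        print("plate",cv2.minAreaRect(X[b][:,:2].astype(np.float32)))
    rs=(U[top].mean(),V[top].mean()),(U[kt].mean(),V[kt].mean())
    globals()[n]=[ray(n,q) for q in rs]
for i in(0,1):print(tri([top_[i] for top_ in (globals()["scene"],)]+[globals()["top"][i]] if not isinstance(globals()["top"],np.ndarray) else []))
E
```

```text
top nut px 311.31044776119404 249.97014925373134 335 z pct [0.1258 0.1296 0.1317] top xy [0.6043 0.0121 0.1296] [ 0.5878 -0.0053  0.1223] [0.6202 0.029  0.1328] 321
 knob px 244.66666666666666 251.76923076923077 z max 0.11372092545068502 top [0.604  0.1223 0.1097] [0.5952 0.1123 0.1043] [0.6135 0.1322 0.1137] 117 137
housing ((0.6050631999969482, 0.011416483670473099), (0.10930175334215164, 0.11001496016979218), 89.8057861328125) 0.10443465968442622
plate ((0.7157553434371948, 0.20813366770744324), (0.13356633484363556, 0.0), 171.01824951171875)
scene nut px 311.91961414790995 214.0128617363344 311 z pct [0.1133 0.1298 0.1331] top xy [0.6071 0.0095 0.13  ] [ 0.5884 -0.006   0.1226] [0.6214 0.0272 0.136 ] 233
 knob px 361.93975903614455 195.90361445783134 z max 0.11646373164674284 top [0.6067 0.1206 0.1104] [0.596  0.1121 0.1042] [0.6145 0.1318 0.1165] 83 212Traceback (most recent call last):
    m, n = a.shape[-2:]
    ^^^^
ValueError: not enough values to unpack (expected 2, got 0)

During handling of the above exception, another exception occurred:

Traceback (most recent call last):
  File "h.py", line 13, in tri
    x=np.linalg.solve(A,b); return x,[np.linalg.norm(np.cross(x-o,r/np.linalg.norm(r))) for o,r in rays]
numpy.linalg.LinAlgError: 0-dimensional array given. Array must be at least two-dimensional
```

Both views agree: nut top is about (0.605, 0.0115, 0.130) and knob top about (0.605, 0.122, 0.110). They are 111 mm apart, as specified. Moving above the nut with the wrist wound back for one long anticlockwise turn.

Emit:
{"name": "send_rows", "arguments": {
  "plan": [
    [[-1,0.55,-0.87,0,-0.878],[-1,0.55,-0.87,0,-0.878],[-1,0.55,-0.87,0,-0.878],[-1,0.55,-0.87,0,-0.878],[-1,0.55,-0.87,0,-0.878],[-1,0.55,-0.87,0,-0.878],[-1,0.55,-0.87,0,-0.878],[-1,0.55,-0.87,0,-0.878],[-1,0.55,-0.87,0,-0.878],[-1,0.55,-0.87,0,-0.878]]
  ],
  "force": 30
}}

```text
t: 0.93
tool_pos: [0.382, 0.3605, 0.2095]
orientation: [-2.01, -2.414, 0.001]
force: [0.1, 0.4, -0.0]
opening: 0.0927
gripper_force: 0.0
```

Emit:
{"name": "send_rows", "arguments": {
  "plan": [
    [[-1,0.55,-0.87,0,-0.878],[-1,0.55,-0.87,0,-0.878],[-1,0.55,-0.87,0,-0.878],[-1,0.55,-0.87,0,-0.878],[-1,0.55,-0.87,0,-0.878],[-1,0.55,-0.87,0,-0.878],[-1,0.55,-0.87,0,-0.878],[-1,0.55,-0.87,0,-0.878],[-1,0.55,-0.87,0,-0.878],[-1,0.55,-0.87,0,-0.878]]
  ]
}}

```text
t: 1.77
tool_pos: [0.492, 0.1869, 0.2096]
orientation: [-2.871, -1.275, 0.001]
force: [0.6, -0.6, -0.3]
opening: 0.0931
gripper_force: 0.0
```

Emit:
{"name": "send_rows", "arguments": {
  "plan": [
    [[-1,0.55,-0.87,0,-0.878],[-1,0.55,-0.87,0,-0.878],[-1,0.55,-0.87,0,-0.878],[-1,0.55,-0.87,0,-0.878],[-1,0.55,-0.87,0,-0.878],[-1,0.55,-0.87,0,-0.878],[-1,0.55,-0.87,0,-0.878],[-1,0.55,-0.87,0,-0.878],[-1,0.55,-0.87,0,-0.878],[-1,0.55,-0.87,0,-0.878]]
  ]
}}

```text
t: 2.6
tool_pos: [0.6021, 0.0132, 0.2097]
orientation: [-3.139, 0.13, 0.0]
force: [-0.2, 0.9, 0.4]
opening: 0.093
gripper_force: 0.0
```

```bash
python3 - <<'E'
from h import *
from plant import telemetry
from scipy.spatial.transform import Rotation as R
np.set_printoptions(precision=4,suppress=True)
s=telemetry.read_state();print(s)
p,d=viewer.read_camera("wrist");cv2.imwrite("pics/w1.png",p);np.savez("w1.npz",p=p,d=d)
T=np.eye(4);T[:3,:3]=R.from_rotvec(s["orientation"]).as_matrix();T[:3,3]=s["tool_pos"]
print("tool y",T[:3,1]);T=T@viewer.calibration("wrist")["hand_eye"]
X=cloud("wrist",d,T);hsv=cv2.cvtColor(p,cv2.COLOR_BGR2HSV)
m=(hsv[...,1]>110)&(hsv[...,0]>8)&(hsv[...,0]<35)&(np.abs(X[...,2]-.129)<.006)&(np.hypot(X[...,0]-.605,X[...,1]-.0115)<.04)
V,U=np.mgrid[0:480,0:640]
print("nut",m.sum(),U[m].mean(),V[m].mean(),np.nanmean(X[m],0),np.nanmin(X[m],0),np.nanmax(X[m],0))
k=(p.max(2)<70)&(np.abs(X[...,2]-.11)<.005)&(np.hypot(X[...,0]-.605,X[...,1]-.122)<.03)
if k.any():print("knob",k.sum(),U[k].mean(),V[k].mean(),np.nanmean(X[k],0),np.nanmin(X[k],0),np.nanmax(X[k],0))
E
```

```text
{'t': 2.6, 'q': array([-0.0633,  0.1366,  1.4817,  0.    ,  1.5235,  1.5904]), 'dq': array([ 0.0031, -0.0053,  0.0029, -0.0013, -0.    , -0.0042]), 'joint_torque': array([ -0.3355, -56.2038, -49.3309,  -0.0106,  -0.0835,   0.3869]), 'tool_pos': array([0.6021, 0.0132, 0.2097]), 'orientation': array([-3.1389,  0.1301,  0.0004]), 'force': array([-0.184 ,  0.9295,  0.3837]), 'wrist_torque': array([ 0.0087,  0.1863, -0.0035]), 'gripper_force': 0.0, 'opening': 0.09298761711287779}
tool y [-0.0828 -0.9966 -0.    ]
nut 1300 321.1176923076923 238.02923076923076 [0.6062 0.0113 0.1303] [ 0.5885 -0.006   0.123 ] [0.6219 0.0287 0.1342]
knob 408 195.90686274509804 242.77450980392157 [0.6056 0.1199 0.1103] [0.5948 0.1109 0.1051] [0.6149 0.13   0.1134]
```

Wrist view confirms the nut at (0.605, 0.0113, 0.130). Descending and gripping it.

Emit:
{"name": "send_rows", "arguments": {
  "plan": [
    [[-1,0.015,-0.0095,0,0],[-1,0.015,-0.0095,-0.1,0],[-1,0.015,-0.0095,-0.2,0],[-1,0.015,-0.0095,-0.3,0],[-1,0.015,-0.0095,-0.36,0],[-1,0.015,-0.0095,-0.4,0],[-1,0.015,-0.0095,-0.4,0],[1,0.015,-0.0095,-0.4,0],[1,0.015,-0.0095,-0.4,0],[1,0.015,-0.0095,-0.4,0],[1,0.015,-0.0095,-0.4,0],[1,0.015,-0.0095,-0.4,0],[1,0.015,-0.0095,-0.4,0],[1,0.015,-0.0095,-0.4,0],[1,0.015,-0.0095,-0.4,0],[1,0.015,-0.0095,-0.4,0],[1,0.015,-0.0095,-0.4,0],[1,0.015,-0.0095,-0.4,0]]
  ],
  "force": 30
}}

```text
t: 4.15
tool_pos: [0.6051, 0.0108, 0.1298]
orientation: [3.139, -0.137, -0.0]
force: [-0.0, -0.8, -0.1]
opening: 0.0241
gripper_force: 0.0
```

```bash
python3 - <<'E'
from plant import telemetry,viewer
import cv2,numpy as np
s=telemetry.read_state();print(s["opening"],s["gripper_force"],s["wrist_torque"])
p,d=viewer.read_camera("wrist")
q,_=viewer.read_camera("scene");q=cv2.resize(q[140:290,230:430],(640,480),interpolation=cv2.INTER_CUBIC)
cv2.imwrite("pics/w2.png",np.vstack([cv2.resize(p,(400,300)),cv2.resize(q,(400,300))]))
s=telemetry.read_state();print(s["opening"],s["gripper_force"])
E
```

```text
0.024124645829133963 0.0 [-0.03513506  0.1494154   0.03104323]
0.01606161936574772 0.0
```

View pics/w2.png

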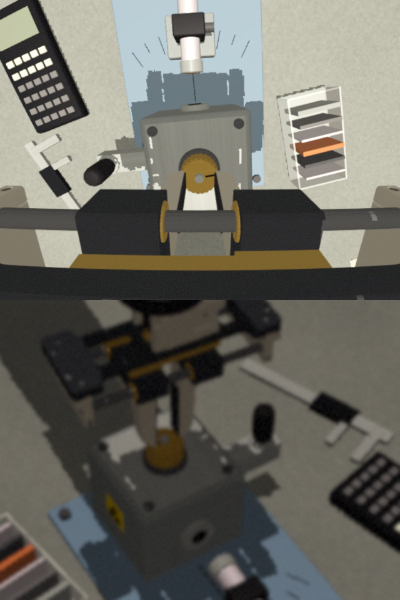

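The fingers close without gripping the nut: in the wrist picture the tips at (180–220,170) sit over or behind the nut. Measuring from the depth where the fingertips really are.

```bash
python3 - <<'E'
from h import *
from plant import telemetry
from scipy.spatial.transform import Rotation as R
np.set_printoptions(precision=4,suppress=True)
s=telemetry.read_state();print(s["tool_pos"],s["opening"],s["force"])
T=np.eye(4);T[:3,:3]=R.from_rotvec(s["orientation"]).as_matrix();T[:3,3]=s["tool_pos"]
for n in("scene","wrist","top"):
    p,d=viewer.read_camera(n);np.savez(n+"2.npz",p=p,d=d)
    X=cloud(n,d,T@viewer.calibration(n)["hand_eye"] if n=="wrist" else None)
    hsv=cv2.cvtColor(p,cv2.COLOR_BGR2HSV)
    brass=(hsv[...,1]>110)&(hsv[...,0]>8)&(hsv[...,0]<35)
    m=(np.hypot(X[...,0]-.605,X[...,1]-.0115)<.06)&(X[...,2]>.108)&(X[...,2]<.19)
    print(n)
    for a in np.arange(.108,.19,.008):
        f=m&~brass&(X[...,2]>=a)&(X[...,2]<a+.008)
        if f.sum()>3:print(" z%.3f"%a,f.sum(),np.nanpercentile(X[f][:,:2],[2,50,98],axis=0).ravel())
    b=m&brass&(X[...,2]<.14);print(" brass",b.sum(),np.nanpercentile(X[b],[2,98],axis=0).ravel() if b.any() else "")
E
```

```text
[0.6051 0.0108 0.1298] 0.01606161936574772 [-0.078   0.0792  0.1771]
scene
 z0.108 238 [ 0.559  -0.034   0.6194  0.0034  0.6522  0.0575]
 z0.124 12 [ 0.5881 -0.0025  0.6025  0.013   0.6063  0.0284]
 z0.132 23 [ 0.5923 -0.0036  0.6026  0.0117  0.6114  0.0257]
 z0.140 36 [ 0.597  -0.008   0.6121  0.0198  0.6157  0.0258]
 z0.148 60 [ 0.5974 -0.012   0.612   0.0193  0.6158  0.0327]
 z0.156 68 [ 0.5972 -0.012   0.6113  0.0192  0.6164  0.0323]
 z0.164 73 [ 0.5966 -0.0128  0.6115  0.0181  0.6157  0.032 ]
 z0.172 75 [ 0.5977 -0.0137  0.6122  0.018   0.6161  0.032 ]
 z0.180 74 [ 0.5956 -0.014   0.6121  0.0017  0.6161  0.0339]
 z0.188 21 [ 0.5993 -0.0124  0.6123  0.0192  0.6164  0.0331]
 brass 255 [ 0.5953 -0.0057  0.11    0.6218  0.0243  0.1333]
wrist
 z0.108 851 [ 0.6022 -0.0315  0.6212  0.0104  0.6487  0.0543]
 z0.124 65 [ 0.5869 -0.0052  0.6079  0.0106  0.6119  0.0277]
 z0.132 169 [0.6007 0.0076 0.6047 0.0114 0.6084 0.0153]
 z0.140 192 [ 0.6122 -0.0074  0.6136  0.0163  0.6159  0.0269]
 z0.148 392 [ 0.6089 -0.0098  0.6135  0.0161  0.6161  0.0292]
 z0.156 454 [ 0.6004 -0.0101  0.6135  0.0161  0.6162  0.0298]
 z0.164 523 [ 0.6005 -0.0109  0.6136  0.005   0.6167  0.0303]
 z0.172 460 [ 0.6069 -0.0104  0.6139  0.0103  0.6167  0.0299]
 z0.180 304 [ 0.6039 -0.0021  0.6139  0.0161  0.6161  0.0214]
 z0.188 94 [ 0.6079 -0.001   0.6138  0.0101  0.6159  0.0205]
 brass 1870 [ 0.5901 -0.0043  0.1123  0.6218  0.0254  0.1315]
top
 z0.108 21 [ 0.5588 -0.0326  0.5643  0.0014  0.5745  0.0529]
 brass 0
```

```bash
python3 - <<'E'
from h import *
from plant import telemetry
from scipy.spatial.transform import Rotation as R
np.set_printoptions(precision=4,suppress=True)
s=telemetry.read_state()
T=np.eye(4);T[:3,:3]=R.from_rotvec(s["orientation"]).as_matrix();T[:3,3]=s["tool_pos"]
for n in("scene","wrist"):
    z=np.load(n+"2.npz");p,d=z["p"],z["d"]
    X=cloud(n,d,T@viewer.calibration(n)["hand_eye"] if n=="wrist" else None)
    m=(X[...,0]>.609)&(X[...,0]<.62)&(np.abs(X[...,1]-.01)<.03)
    for a in np.arange(.126,.15,.002):
        f=m&(X[...,2]>=a)&(X[...,2]<a+.002)
        if f.sum():print(n," z%.3f"%a,f.sum(),np.nanpercentile(X[f][:,:2],[2,50,98],axis=0).ravel(),p[f].mean(0))
p=np.load("wrist2.npz")["p"];q=np.load("scene2.npz")["p"]
cv2.imwrite("pics/z2.png",np.hstack([cv2.resize(p[220:380,220:420],None,fx=2,fy=3),cv2.resize(q[150:250,260:360],(400,480))]))
E
```

```text
scene  z0.126 7 [ 0.6098 -0.002   0.6149  0.0031  0.6183  0.0199] [14.4286 47.5714 66.5714]
scene  z0.128 21 [ 0.6092 -0.0031  0.6154  0.0123  0.6197  0.0238] [14.1905 48.1905 67.0476]
scene  z0.130 37 [ 0.6098 -0.0011  0.6133  0.0108  0.6193  0.0249] [14.8378 48.973  67.7838]
scene  z0.132 17 [ 0.6091 -0.0029  0.612   0.0087  0.6193  0.0252] [18.5882 50.1176 68.2941]
scene  z0.134 1 [0.6099 0.0252 0.6099 0.0252 0.6099 0.0252] [45. 60. 73.]
scene  z0.138 1 [ 0.6109 -0.0006  0.6109 -0.0006  0.6109 -0.0006] [45. 59. 69.]
scene  z0.140 1 [0.611  0.0014 0.611  0.0014 0.611  0.0014] [43. 53. 63.]
scene  z0.142 5 [0.6119 0.0188 0.6131 0.0212 0.6151 0.0238] [47.6 58.8 66. ]
scene  z0.144 12 [ 0.6103 -0.0048  0.6121  0.0094  0.6159  0.0253] [48.8333 58.4167 64.6667]
scene  z0.146 10 [ 0.6114 -0.0086  0.6125  0.0111  0.6148  0.026 ] [55.4 65.7 72.3]
scene  z0.148 7 [ 0.6108 -0.0039  0.6128  0.0255  0.6153  0.0326] [57.2857 65.1429 70.5714]
wrist  z0.126 40 [ 0.6109 -0.0047  0.6166  0.0037  0.6199  0.0271] [ 43.575  98.9   125.975]
wrist  z0.128 248 [ 0.6093 -0.0043  0.6144  0.0093  0.6199  0.0267] [ 49.7661 110.9274 140.125 ]
wrist  z0.130 581 [ 0.6094 -0.002   0.6142  0.0109  0.6195  0.024 ] [ 51.1136 114.5181 144.463 ]
wrist  z0.132 4 [0.6156 0.0023 0.6171 0.0142 0.6195 0.0162] [ 47.   113.75 144.5 ]
wrist  z0.138 3 [0.6111 0.0044 0.6129 0.0166 0.6132 0.0171] [50.6667 79.3333 95.    ]
wrist  z0.140 40 [ 0.6096 -0.0024  0.6132  0.004   0.6152  0.0218] [ 77.45  99.3  111.3 ]
wrist  z0.142 47 [ 0.6122 -0.0046  0.6136  0.0165  0.6156  0.0236] [100.2128 117.2766 125.0638]
wrist  z0.144 49 [ 0.6122 -0.0059  0.6137  0.0174  0.6157  0.025 ] [102.5714 119.102  126.6327]
wrist  z0.146 69 [ 0.6123 -0.0086  0.6136  0.0035  0.6162  0.0276] [100.2174 115.6667 122.1739]
wrist  z0.148 87 [ 0.6123 -0.0088  0.6136  0.0162  0.6161  0.0289] [106.2989 122.2069 129.4598]
```

View pics/z2.png

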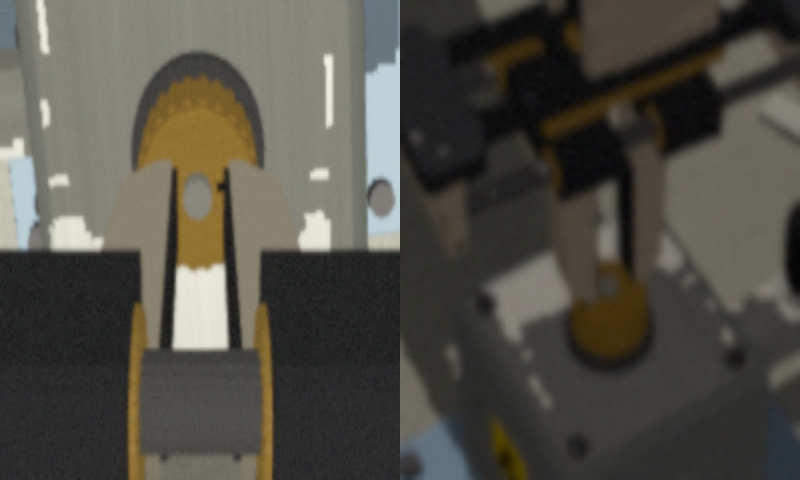

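The picture shows the tips hovering over the nut with the pin between them. The real fingertips stand at about z 0.140, 10 mm above the reported TCP and not 17 mm below it, in both cameras. So I reopen and go 26 mm lower, then check with the force and opening.

Emit:
{"name": "send_rows", "arguments": {
  "plan": [
    [[-0.15,0,0.003,0,0],[-0.15,0,0.003,0,0],[-0.15,0,0.003,0,0],[-0.15,0,0.003,0,0],[-0.15,0,0.003,0,0],[-0.15,0,0.003,0,0],[-0.15,0,0.003,0,0],[-0.15,0,0.003,0,0],[-0.15,0,0.003,-0.02,0],[-0.15,0,0.003,-0.04,0],[-0.15,0,0.003,-0.06,0],[-0.15,0,0.003,-0.08,0],[-0.15,0,0.003,-0.1,0],[-0.15,0,0.003,-0.12,0],[-0.15,0,0.003,-0.13,0],[-0.15,0,0.003,-0.13,0]]
  ]
}}

```text
t: 5.73
tool_pos: [0.6046, 0.0115, 0.1029]
orientation: [3.139, -0.137, -0.002]
force: [-0.8, -0.3, -0.3]
opening: 0.0534
gripper_force: 0.0
```

Emit:
{"name": "send_rows", "arguments": {
  "plan": [
    [[1,0,0,0,0],[1,0,0,0,0],[1,0,0,0,0],[1,0,0,0,0],[1,0,0,0,0],[1,0,0,0,0]]
  ],
  "force": 30
}}

```text
t: 6.23
tool_pos: [0.6054, 0.0116, 0.1042]
orientation: [-3.138, 0.137, -0.001]
force: [-0.1, 1.3, 0.6]
opening: 0.0333
gripper_force: 30.0
```

The nut is gripped (33 mm, 30 N). Turning it anticlockwise.

Emit:
{"name": "send_rows", "arguments": {
  "plan": [
    [[1,0,0,0,0.1],[1,0,0,0,0.2],[1,0,0,0,0.3],[1,0,0,0,0.4],[1,0,0,0,0.5],[1,0,0,0,0.6],[1,0,0,0,0.7],[1,0,0,0,0.8],[1,0,0,0,0.9],[1,0,0,0,1],[1,0,0,0,1]]
  ]
}}

```text
t: 7.15
tool_pos: [0.6049, 0.0126, 0.1042]
orientation: [-2.78, -1.46, -0.001]
force: [-2.7, 5.4, 3.1]
opening: 0.0333
gripper_force: 30.0
```

Emit:
{"name": "send_rows", "arguments": {
  "plan": [
    [[1,0,0,0,0.1],[1,0,0,0,0.2],[1,0,0,0,0.3],[1,0,0,0,0.4],[1,0,0,0,0.5],[1,0,0,0,0.6],[1,0,0,0,0.7],[1,0,0,0,0.8],[1,0,0,0,0.9],[1,0,0,0,1],[1,0,0,0,1]]
  ]
}}

```text
t: 8.07
tool_pos: [0.6039, 0.0127, 0.1042]
orientation: [-1.677, -2.653, -0.0]
force: [-7.6, 5.5, 7.2]
opening: 0.0333
gripper_force: 30.0
```

```bash
python3 -c "
from plant import telemetry
s=telemetry.read_state()
for k in('q','wrist_torque','force','opening','gripper_force'):print(k,s[k].round(3) if hasattr(s[k],'round') else s[k])"
```

```text
q [-0.065  0.215  1.59   0.002  1.339 -0.509]
wrist_torque [0.999 1.417 0.015]
force [-7.638  5.494  7.219]
opening 0.03326431674931532
gripper_force 30.000001788139343
```

Emit:
{"name": "send_rows", "arguments": {
  "plan": [
    [[1,0,0,0,0.1],[1,0,0,0,0.2],[1,0,0,0,0.3],[1,0,0,0,0.4],[1,0,0,0,0.5],[1,0,0,0,0.6],[1,0,0,0,0.7],[1,0,0,0,0.75],[1,0,0,0,0.8],[1,0,0,0,0.85],[1,0,0,0,0.85]]
  ]
}}

```text
t: 8.98
tool_pos: [0.6042, 0.0118, 0.1041]
orientation: [-0.378, -3.117, -0.001]
force: [-6.8, 1.6, 5.9]
opening: 0.0333
gripper_force: 30.0
```

```bash
python3 -c "
from plant import telemetry
s=telemetry.read_state()
for k in('q','wrist_torque','force','opening','gripper_force'):print(k,s[k].round(3) if hasattr(s[k],'round') else s[k])"
```

```text
q [-6.600e-02  2.150e-01  1.590e+00  1.000e-03  1.339e+00 -1.395e+00]
wrist_torque [ 0.467  1.07  -0.232]
force [-6.806  1.585  5.898]
opening 0.03332996741830066
gripper_force 29.999098777770996
```

Emit:
{"name": "send_rows", "arguments": {
  "plan": [
    [[1,0,0,0,0.05],[1,0,0,0,0.1],[1,0,0,0,0.15],[1,0,0,0,0.15]]
  ]
}}

```text
t: 9.32
tool_pos: [0.6064, 0.0116, 0.1042]
orientation: [0.133, 3.136, 0.001]
force: [5.4, 1.8, -1.5]
opening: 0.0332
gripper_force: 30.0
```

```bash
python3 -c "
from plant import telemetry
s=telemetry.read_state()
for k in('q','wrist_torque','force','opening','gripper_force'):print(k,s[k].round(3) if hasattr(s[k],'round') else s[k])"
```

```text
q [-6.600e-02  2.160e-01  1.588e+00  1.000e-03  1.334e+00 -1.552e+00]
wrist_torque [ 0.369 -0.982 -0.636]
force [ 5.4    1.785 -1.541]
opening 0.03319742086082197
gripper_force 29.995863139629364
```

The reaction moment jumped to −0.64 Nm, so the nut is at its stop. Releasing, lifting and moving over the knob.

Emit:
{"name": "send_rows", "arguments": {
  "plan": [
    [[-0.2,0,0,0,0],[-0.2,0,0,0,0],[-0.2,0,0,0,0],[-0.2,0,0,0,0],[-0.2,0,0,0,0],[-0.2,0,0,0,0],[-0.2,0,0,0.15,0],[-0.2,0,0,0.3,0],[-0.2,0,0,0.3,0.05],[-0.2,0,0.15,0.3,0.083],[-0.2,0,0.3,0.3,0.083],[-0.2,0,0.45,0.3,0.083],[-0.2,0,0.55,0.3,0.083],[-0.2,0,0.55,0.3,0.083],[-0.2,0,0.55,0.3,0.083],[-0.2,0,0.55,0.3,0.083]]
  ]
}}

```text
t: 10.65
tool_pos: [0.6051, 0.1209, 0.1637]
orientation: [-0.001, -3.141, 0.001]
force: [-0.4, -0.2, 0.4]
opening: 0.0561
gripper_force: 0.0
```

```bash
cat > m.py <<'E'
from h import *
from plant import telemetry
from scipy.spatial.transform import Rotation as R
import sys
np.set_printoptions(precision=4,suppress=True)
s=telemetry.read_state();print(s["tool_pos"],s["opening"],s["force"],s["q"])
T=np.eye(4);T[:3,:3]=R.from_rotvec(s["orientation"]).as_matrix();T[:3,3]=s["tool_pos"];print("tooly",T[:3,1])
V,U=np.mgrid[0:480,0:640];ims=[]
for n in("scene","wrist"):
    p,d=viewer.read_camera(n);ims.append(p)
    X=cloud(n,d,T@viewer.calibration(n)["hand_eye"] if n=="wrist" else None)
    def st(l,m):
        if m.sum()>2:print(n,l,m.sum(),np.nanpercentile(X[m],[3,50,97],axis=0).ravel())
    st("pin",(np.hypot(X[...,0]-.605,X[...,1]-.0115)<.003)&(X[...,2]<.16))
    st("knobtop",(p.max(2)<80)&(np.abs(X[...,2]-.11)<.004)&(np.hypot(X[...,0]-.605,X[...,1]-.125)<.06)&(X[...,1]>.09))
    st("knob",(p.max(2)<80)&(X[...,2]>.07)&(X[...,2]<.115)&(np.hypot(X[...,0]-.605,X[...,1]-.125)<.06)&(X[...,1]>.09))
    x,y=s["tool_pos"][:2]
    st("fingers",(np.hypot(X[...,0]-x,X[...,1]-y)<.06)&(X[...,2]>.12)&(X[...,2]<s["tool_pos"][2]+.04)&(X[...,1]>.06))
cv2.imwrite(sys.argv[1],np.hstack([cv2.resize(ims[0][120:300,240:440],(400,360)),cv2.resize(ims[1],(400,300))[:, :] if 0 else cv2.resize(ims[1],(400,360))]))
E
python3 m.py pics/k1.png
```

```text
[0.6051 0.1209 0.1637] 0.056102192540163826 [-0.4165 -0.2178  0.3614] [ 0.1144  0.2006  1.4946 -0.0005  1.4466 -1.4559]
tooly [ 0.0004  1.     -0.0006]
scene pin 16 [0.6037 0.0091 0.1304 0.6051 0.0115 0.137  0.6071 0.0141 0.1423]
scene knobtop 74 [0.5953 0.1131 0.1069 0.6046 0.1213 0.111  0.6129 0.1309 0.1135]
scene knob 240 [0.5967 0.1112 0.0707 0.6092 0.1183 0.0957 0.6147 0.1309 0.113 ]
scene fingers 241 [0.597  0.0777 0.1764 0.6119 0.1487 0.1915 0.6146 0.1611 0.203 ]
wrist pin 64 [0.6023 0.0089 0.1387 0.6049 0.0114 0.1398 0.6075 0.0139 0.1408]
wrist knobtop 619 [0.5947 0.1136 0.1068 0.6027 0.1226 0.111  0.6119 0.1314 0.1124]
wrist knob 856 [0.5937 0.1132 0.0818 0.6    0.1226 0.1103 0.6114 0.1317 0.1123]
wrist fingers 1971 [0.5956 0.0799 0.1758 0.5963 0.1481 0.1919 0.6114 0.1612 0.203 ]
```

View pics/k1.png

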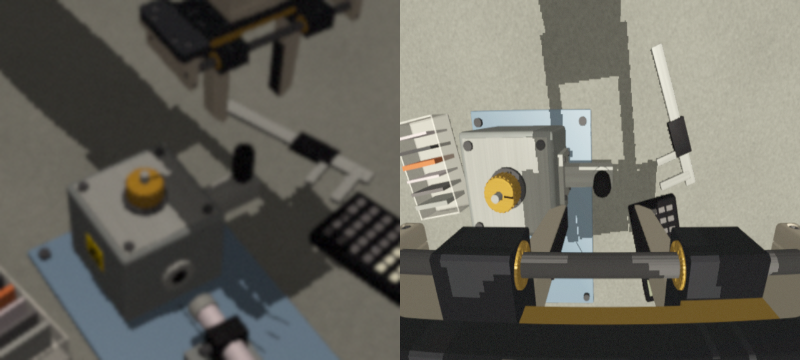

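The pin top is now at about 0.139 (9–10 mm out), so the nut is fully unscrewed. The knob sits at (0.604, 0.1222), still shut, and the tips are about 11 mm above the TCP. Descending around the knob, with one finger in the gap to the guide plate, and gripping.

Emit:
{"name": "send_rows", "arguments": {
  "plan": [
    [[-0.1,-0.003,0.0075,-0.05,0],[-0.1,-0.003,0.0075,-0.12,0],[-0.1,-0.003,0.0075,-0.19,0],[-0.1,-0.003,0.0075,-0.26,0],[-0.1,-0.003,0.0075,-0.31,0],[-0.1,-0.003,0.0075,-0.36,0],[-0.1,-0.003,0.0075,-0.4,0],[-0.1,-0.003,0.0075,-0.44,0],[-0.1,-0.003,0.0075,-0.44,0],[-0.1,-0.003,0.0075,-0.44,0]]
  ],
  "force": 30
}}

```text
t: 11.58
tool_pos: [0.6043, 0.123, 0.0754]
orientation: [-0.001, -3.141, 0.0]
force: [0.1, -0.0, -0.2]
opening: 0.0511
gripper_force: 0.0
```

Emit:
{"name": "send_rows", "arguments": {
  "plan": [
    [[1,0,0,0,0],[1,0,0,0,0],[1,0,0,0,0],[1,0,0,0,0],[1,0,0,0,0],[1,0,0,0,0],[1,0,0,0,0],[1,0,0,0,0]]
  ],
  "force": 30
}}

```text
t: 12.25
tool_pos: [0.6048, 0.1228, 0.0763]
orientation: [0.001, 3.141, -0.0]
force: [-0.0, -1.2, 2.7]
opening: 0.0213
gripper_force: 30.0
```

The knob is gripped (21 mm, 30 N). Pulling 40 mm.

Emit:
{"name": "send_rows", "arguments": {
  "plan": [
    [[1,0,0.02,0,0],[1,0,0.04,0,0],[1,0,0.06,0,0],[1,0,0.08,0,0],[1,0,0.1,0,0],[1,0,0.12,0,0],[1,0,0.14,0,0],[1,0,0.16,0,0],[1,0,0.18,0,0],[1,0,0.19,0,0],[1,0,0.2,0,0],[1,0,0.2,0,0],[1,0,0.2,0,0],[1,0,0.2,0,0]]
  ]
}}

```text
t: 13.42
tool_pos: [0.6047, 0.1614, 0.0762]
orientation: [0.002, 3.142, -0.004]
force: [-1.3, -8.0, 4.6]
opening: 0.0214
gripper_force: 30.0
```

```bash
python3 - <<'E'
from h import *
from plant import telemetry
from scipy.spatial.transform import Rotation as R
np.set_printoptions(precision=4,suppress=True)
s=telemetry.read_state();print(s["tool_pos"],s["opening"],s["gripper_force"],s["force"])
T=np.eye(4);T[:3,:3]=R.from_rotvec(s["orientation"]).as_matrix();T[:3,3]=s["tool_pos"];ims=[]
for n in("top","scene","wrist"):
    p,d=viewer.read_camera(n);Tc=T@viewer.calibration(n)["hand_eye"] if n=="wrist" else None
    X=cloud(n,d,Tc);ims.append(p)
    for dx in(-.005,0,.005) if n!="top" else ():  # profile along the bar's top face
        m=(np.abs(X[...,0]-.605-dx)<.003)&(np.abs(X[...,2]-.065)<.006)&(X[...,1]>.06)&(X[...,1]<.16)
        if m.sum():
            y=X[m][:,1];g=p[m].mean(1);b=np.round(y/.002).astype(int)
            print(n,dx,[(round(k*.002,3),int(g[b==k].mean())) for k in np.unique(b)])
cv2.imwrite("pics/e1.png",np.hstack([cv2.resize(ims[1][140:260,300:420],(400,400),interpolation=cv2.INTER_CUBIC),cv2.resize(ims[2][100:340,200:440],(400,400),interpolation=cv2.INTER_CUBIC)]))
E
```

```text
[0.6047 0.1614 0.0762] 0.02138508961305055 30.00474750995636 [-1.2885 -7.9939  4.6281]
scene -0.005 [(np.float64(0.084), 65), (np.float64(0.088), 61), (np.float64(0.09), 58), (np.float64(0.092), 59), (np.float64(0.094), 58), (np.float64(0.096), 58), (np.float64(0.098), 59), (np.float64(0.1), 59), (np.float64(0.102), 59), (np.float64(0.104), 60), (np.float64(0.106), 65), (np.float64(0.108), 64), (np.float64(0.11), 63), (np.float64(0.114), 65), (np.float64(0.116), 63), (np.float64(0.118), 58), (np.float64(0.12), 59), (np.float64(0.122), 60), (np.float64(0.124), 58), (np.float64(0.126), 58), (np.float64(0.128), 58), (np.float64(0.13), 59), (np.float64(0.132), 57), (np.float64(0.134), 58), (np.float64(0.136), 58), (np.float64(0.138), 59), (np.float64(0.14), 57), (np.float64(0.142), 58), (np.float64(0.144), 56), (np.float64(0.146), 57), (np.float64(0.148), 57), (np.float64(0.15), 57), (np.float64(0.152), 53), (np.float64(0.154), 52)]
scene 0 [(np.float64(0.084), 65), (np.float64(0.088), 62), (np.float64(0.09), 60), (np.float64(0.092), 59), (np.float64(0.094), 59), (np.float64(0.096), 61),
[... 3872 characters left out ...]
 131), (np.float64(0.082), 131), (np.float64(0.084), 131), (np.float64(0.086), 131), (np.float64(0.088), 131), (np.float64(0.09), 131), (np.float64(0.092), 131), (np.float64(0.094), 131), (np.float64(0.096), 131), (np.float64(0.098), 131), (np.float64(0.1), 131), (np.float64(0.102), 131), (np.float64(0.104), 131), (np.float64(0.106), 130), (np.float64(0.108), 139), (np.float64(0.11), 175), (np.float64(0.112), 213), (np.float64(0.114), 164), (np.float64(0.116), 131), (np.float64(0.118), 131), (np.float64(0.12), 131), (np.float64(0.122), 131), (np.float64(0.124), 131), (np.float64(0.126), 131), (np.float64(0.128), 130), (np.float64(0.13), 131), (np.float64(0.132), 131), (np.float64(0.15), 70)]
```

View pics/e1.png

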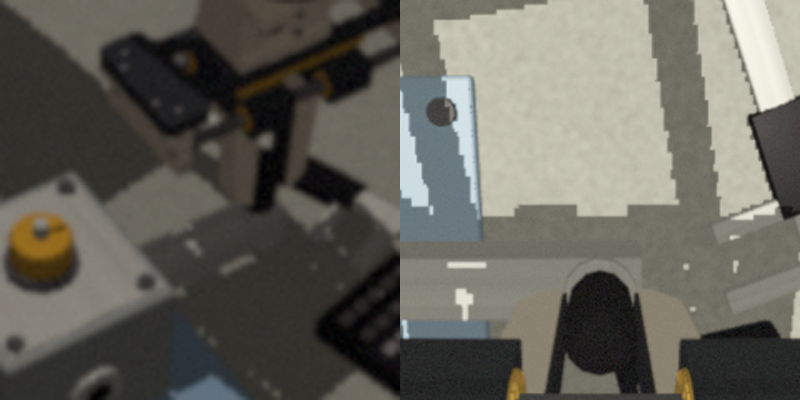

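The knob is held between the fingers and the bar is out. The TCP moved 38.6 mm and the pull is about 8 N, as the spring predicts. Adding about 1.2 mm, then checking the line at the guide face.

Emit:
{"name": "send_rows", "arguments": {
  "plan": [
    [[1,0,0.003,0,0],[1,0,0.006,0,0],[1,0,0.006,0,0],[1,0,0.006,0,0],[1,0,0.006,0,0],[1,0,0.006,0,0],[1,0,0.006,0,0],[1,0,0.006,0,0]]
  ]
}}

```text
t: 14.23
tool_pos: [0.6047, 0.1625, 0.0762]
orientation: [-0.002, -3.142, 0.004]
force: [-2.2, -7.7, 5.6]
opening: 0.0212
gripper_force: 30.0
```

```bash
python3 - <<'E'
from h import *
from plant import telemetry
from scipy.spatial.transform import Rotation as R
s=telemetry.read_state();print(s["tool_pos"],s["opening"],s["gripper_force"],s["force"])
T=np.eye(4);T[:3,:3]=R.from_rotvec(s["orientation"]).as_matrix();T[:3,3]=s["tool_pos"]
p,d=viewer.read_camera("wrist");X=cloud("wrist",d,T@viewer.calibration("wrist")["hand_eye"])
def show(l,m):
    y=X[m][:,1];g=p[m].mean(1);b=np.round(y/.001).astype(int);print(l,[(int(k),int(g[b==k].mean()),int((b==k).sum())) for k in np.unique(b)])
on=np.abs(X[...,0]-.605)<.009
show("bar top",on&(np.abs(X[...,2]-.065)<.004)&(X[...,1]>.064)&(X[...,1]<.084))
show("guide top",(np.abs(X[...,0]-.605)<.026)&(np.abs(X[...,2]-.078)<.005)&(X[...,1]>.055)&(X[...,1]<.084))
k=(p.max(2)<80)&(np.abs(X[...,2]-.11)<.004)&(np.hypot(X[...,0]-.605,X[...,1]-.162)<.02)
print("knob y",np.nanpercentile(X[k][:,1],[2,50,98]),k.sum())
c=np.argwhere(on&(np.abs(X[...,2]-.065)<.006)&(np.abs(X[...,1]-.073)<.008)).mean(0).astype(int);print(c)
cv2.imwrite("pics/e2.png",cv2.resize(p[c[0]-30:c[0]+30,c[1]-40:c[1]+40],None,fx=8,fy=8,interpolation=cv2.INTER_NEAREST))
E
```

```text
[0.60469257 0.16247566 0.07617153] 0.021169857746270237 30.005055963993073 [-2.16239452 -7.73026162  5.57901017]
bar top [(72, 85, 43), (73, 63, 60), (74, 112, 51), (75, 130, 49), (76, 130, 42), (77, 130, 45), (78, 130, 49), (79, 130, 38), (80, 129, 54), (81, 130, 48), (82, 130, 47), (83, 130, 42), (84, 130, 18)]
guide top [(65, 85, 1), (66, 118, 184), (67, 167, 200), (68, 175, 116), (69, 148, 127), (70, 140, 115), (71, 132, 117), (72, 106, 353), (73, 98, 90), (74, 73, 17), (75, 60, 27), (76, 48, 1)]
knob y [0.15125283 0.16176735 0.17272915] 1497
[275 176]
```

View pics/e2.png

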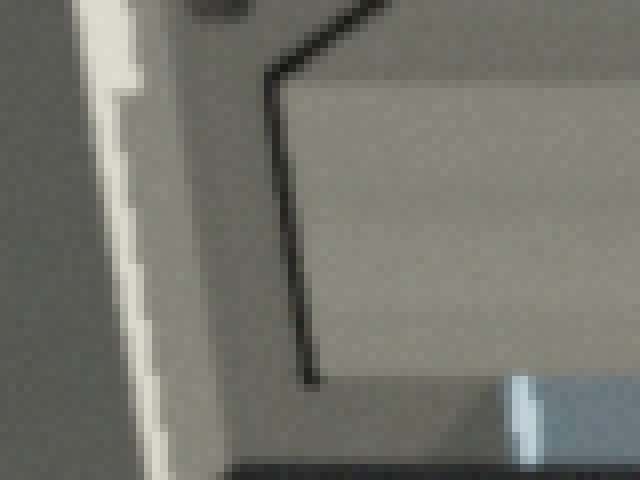

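The line shows as a thin dark strip at the guide face, about pixels (272,80)–(312,380) in the crop. Roughly 1.6 of its 3 mm is visible, ending at y≈0.074 with the face at 0.0723, so the bar is at about 40 mm. Handing in.

```bash
python3 -c "
from plant import order
print(order.close_job())"
```

```text
the job is handed in; nothing more can be done
None
```

I unscrewed the lock nut to its stop and pulled the shutter bar out about 40 mm, so its line is level with the guide face; the gripper was still holding the knob at 30 N when I handed the job in, and no verdict came back.

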